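# Swap the wrong filter cube in the microscope kit

## Task

One of the three microscope filter cubes in the white kit tray is orange and does not belong with the blue ones: lift it straight up out of its pocket and stand it upright in the steel dish. Then take the blue cube from the grey stock tray and lower it into the empty kit pocket until it sits fully home, flush with the tray. Lower both cubes gently, neither dropping nor tipping them nor forcing them against the trays, and leave all the other cubes in their pockets.

Things in the scene. Friction and masses are not known exactly. Their poses are not given: they have to be found in the camera images.
- orange_cube_mid (a point): Filter cube: black block 40 x 30 x 30 mm (x, y, z), its top plate and tab orange. The tab, a flat upright plate on the middle of its top, is 10 mm thick (along the cube's x), 24 mm wide (y), 30 to 60 mm above the underside (60 mm in all). The lowest 4 mm is 2 mm smaller all round. 60 to 120 g. Point: its centre, 30 mm above the underside; z up. The wrong one, in one of the kit tray's pockets.
- spare_blue_mid (a point): Filter cube: black block 40 x 30 x 30 mm (x, y, z), its top plate and tab blue. The tab, a flat upright plate on the middle of its top, is 10 mm thick (along the cube's x), 24 mm wide (y), 30 to 60 mm above the underside (60 mm in all). The lowest 4 mm is 2 mm smaller all round. 60 to 120 g. Point: its centre, 30 mm above the underside; z up. The right one, in one of the stock tray's pockets.
- kit_blue_a_mid (a point): A cube of the same make and size (point likewise at its centre), blue on top, 90 g. Belongs in the kit tray; leave it.
- kit_blue_b_mid (a point): A cube of the same make and size (point likewise at its centre), blue on top, 90 g. Belongs in the kit tray; leave it.
- green_cube_mid (a point): A cube of the same make and size (point likewise at its centre), green on top, 90 g. In the stock tray; leave it.
- white_cube_mid (a point): A cube of the same make and size (point likewise at its centre), white on top, 90 g. In the stock tray; leave it.
- kit_tray: White kit tray, fixed, 90 x 200 x 38 mm (x, y, z), origin under its centre, three pockets in a row along its y, 56 mm apart, each 43 x 33 mm (x, y) and 30 mm deep (floor 8 mm above the tray's underside), mouth bevelled 4 mm wide all round. A cube in a pocket has 1.5 mm play per side, its axes lie along the tray's, its block is flush with the tray's top and only the tab stands out, 30 mm high. A blue strip runs round its sides. Stands left or right of the dish.
- stock_tray: Grey stock tray, fixed, 90 x 200 x 38 mm (x, y, z), origin under its centre, three pockets in a row along its y, 56 mm apart, each 43 x 33 mm (x, y) and 30 mm deep (floor 8 mm above the tray's underside), mouth bevelled 4 mm wide all round. A cube in a pocket has 1.5 mm play per side, its axes lie along the tray's, its block is flush with the tray's top and only the tab stands out, 30 mm high. Stands on the other side of the dish.
- kit_tray_pocket0 (a point): Centre of a kit pocket's mouth, level with the tray's top, 38 mm above the table (the one towards the tray's -y)
- kit_tray_pocket1 (a point): Centre of a kit pocket's mouth, level with the tray's top, 38 mm above the table (the middle one)
- kit_tray_pocket2 (a point): Centre of a kit pocket's mouth, level with the tray's top, 38 mm above the table (the one towards the tray's +y)
- dish: Open steel dish, fixed, 130 x 110 mm outside, 20 mm high, walls and floor 3 mm (inner floor 3 mm above its underside), origin under its centre. It stands between the trays.
There are look-alikes about, which are no part of the job. What is shaped like the part that bears spare_blue_mid but yellow is not meant.

How it is judged:
By the outcome, as a careful person would: the job done as asked, in the order asked, and still so for the second after the job is handed in, with the robot touching nothing.
It also fails if it takes over 64 s, if anything falls off the work surface, if the arm or the gripper's body presses on something with over 40 N, if the wrist force passes 120 N, or if a joint passes its speed limit or range.

## Robot

A 7-joint arm with a two-finger parallel gripper is mounted at the origin on the work surface. World frame = base frame: x ahead of the robot, y to its left, z up, the work surface at z = 0. Lengths are in m, angles in rad, forces in N, time in s.
With the tool pointing down it reaches from about 0.425 to 0.925 m from the base axis. Payload 6.8 kg.
Tool frame: the origin (TCP) lies midway between the tips of the shut fingers; the grasp point (between the pads) lies bot.grip_point_offset behind it (bot.grip_point_offset is the distance from the TCP to the grasp point, in m); z points along the fingers, y is the line along which they close (so a half turn about z gives the same grasp; the last joint's range is limited). The gripper opens to 85 mm and grips with 20 to 120 N. Pads are 22 mm wide; open, the fingers measure 114 mm over their backs; the gripper's body (76 mm by 85 mm) begins 54 mm behind the grasp point. The pads swing forward as they close: fully open they stand 13 mm farther back than shut.
Start: joints at [-1.33, 0.477, 0.022, 1.555, -0.011, 1.109, -0.083], TCP at [0.231, 0.634, 0.231] pointing down, gripper open.
Joint ranges: [-2.96, 2.96], [-0.34, 2.1], [-1.41, 1.46], [0.24, 2.44], [-1.37, 4.51], [0.17, 1.92], [-2.96, 2.96]. Speed limits (rad/s): [2.39, 2.39, 3.14, 3.14, 3.14, 3.14, 3.14].

## Interface

Orientations are given as a unit quaternion [w, x, y, z].
In Python, from station import get_obs, cams, job, bot gives the robot as it stands.
- The arm moves only by the tool arm_command, never from a script. Its argument "rows" is a list that holds one entry, the list of rows, each a list of 5 numbers: the finger opening in mm, from 0 to 85.4, then the shift along the world's x, y, z in units of 60 mm (1.0 is 60 mm), then the turn about the world's z in units of 0.08 rad (1.0 is 0.08 rad). In form: [[[grip, x, y, z, turn], ...]]. A call has exactly 10 rows; each row shifts and turns the commanded pose from where the row before left it; what a row does not reach is not made up. A row lasts 1/8 s, in which the tool goes at most 62.5 mm and 10.7 degrees, less where a joint would pass 70% of its speed; a pose out of reach is approached as far as the arm can. A call with a number of a shift or a turn outside -1 to 1 is refused whole. A call with a gripper value outside its range is refused whole. The fingers move at their own pace and stop on an object; "newtons" is the grip in N (left out, the last holds). Time passes only in rows, so rows that do not move let the fingers close, or fill a call up. It gives the time, the measured TCP pose, the force, the opening and the grip force at its end, in the units of the state.
- get_obs(): the state, without advancing time (a new reading comes with each control period).
- cams.read_camera(name): name is "side" or "top" or "wrist"; returns the picture (420x560x3 uint8, red, green, blue); there is no depth.
- cams.camera_params(name): a dict with "K" (3x3 intrinsics, pixels), "extrinsics" (4x4, takes a point from camera to world coordinates). Camera axes: x right, y down, z forward; pixel columns grow to the right and rows downward; lengths in m; the calibration is good to about 2 mm. A picture is of the moment at which its call begins: read the wrist's pose just before it. camera_params takes no time and is no camera call; for the wrist camera it gives the pose at the moment of the call.
- job.hand_in(): hands the job in; it is judged then, once.
The state is a dict: "t": time; "q": joint angles; "joint_vel": joint speeds; "joint_torque": joint torques, N m; "eef_pos": TCP position; "tool_rot": TCP orientation; "contact_force": force on the tool from outside, world axes, zero at the start; "torque": the same for the moment, N m; "gripper_width": opening from 0.0 (shut) to 1.0 (fully open); "grasp_force": force on a finger pad.
Only numpy, scipy, OpenCV 4.12 (cv2) and the standard library are available. Lean on these libraries where they do the work, as an engineer would, in place of code of your own. Each camera call takes 0.05 s, during which the arm holds its last target. There are 200 camera calls.

## Working session

There is one attempt and no reset: what is moved stays moved. The work goes in short steps, Python scripts to look and compute and a tool call to move; the robot and the scene stay as the last step left them, time stands still between calls to the robot, and variables do not carry over. Pictures are saved under pics/ and viewed, at most 11 in all, crops included, and the job is handed in when it is done.

Besides the shell and the picture viewer there is one more tool, called as a command line: name --argument value ..., lists and objects as JSON in quotes. arm_command: Moves the arm, as the interface text tells. Its arguments: {"type":"object","properties":{"rows":{"type":"array"},"newtons":{"type":"number"}},"required":["rows"]}

```bash
mkdir -p pics; ls; python3 - <<'E'
from station import get_obs,cams,job,bot
import cv2,numpy as np
o=get_obs();print(o,bot.grip_point_offset)
a=[]
for n in("top","side"):
    im=cams.read_camera(n);cv2.imwrite(f"pics/{n}0.png",im[:,:,::-1]);p=cams.camera_params(n);print(n,p["K"].tolist(),np.round(p["extrinsics"],4).tolist())
E
```

```text
pics
{'t': 0.0, 'q': array([-1.33008574,  0.47779379,  0.02234492,  1.55645251, -0.01151168,
        1.10929367, -0.08313104]), 'joint_vel': array([-1.04617530e-03,  2.89140562e-04,  7.22873815e-04, -1.54583541e-04,
        7.49597008e-05,  6.04070238e-04, -4.83572576e-04]), 'joint_torque': array([-1.85163117e-03, -5.96444213e+01,  1.60719831e+00, -2.81203634e+01,
        1.24243877e-02,  9.26003850e-03, -8.70439806e-06]), 'eef_pos': array([0.2305134 , 0.63379079, 0.23032959]), 'tool_rot': array([-9.48568757e-05,  1.73531898e-01,  9.84827829e-01, -9.04625184e-04]), 'contact_force': array([ 0.03741769, -0.25460692, -0.07625096]), 'torque': array([ 0.01504584, -0.08075379, -0.02556704]), 'grasp_force': 0.0, 'gripper_width': 1.001419956734447} 0.0187
top [[517.402651226897, 0.0, 286.9744050062652], [0.0, 517.402651226897, 211.66413332858377], [0.0, 0.0, 1.0]] [[0.0087, -0.9925, 0.1222, 0.4587], [-1.0, -0.0089, -0.0008, -0.0087], [0.0019, -0.1222, -0.9925, 1.0187], [0.0, 0.0, 0.0, 1.0]]
side [[435.2088055333758, 0.0, 286.3671374602915], [0.0, 435.2088055333758, 212.86104267509467], [0.0, 0.0, 1.0]] [[0.9819, -0.1206, 0.1463, 0.444], [-0.1895, -0.6504, 0.7356, -0.6281], [0.0064, -0.75, -0.6614, 0.6403], [0.0, 0.0, 0.0, 1.0]]
```

View pics/top0.png

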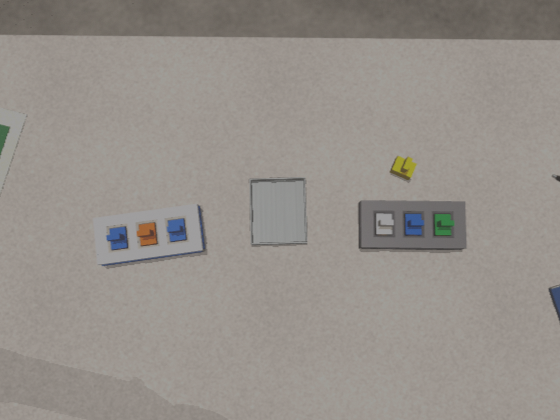

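View pics/side0.png

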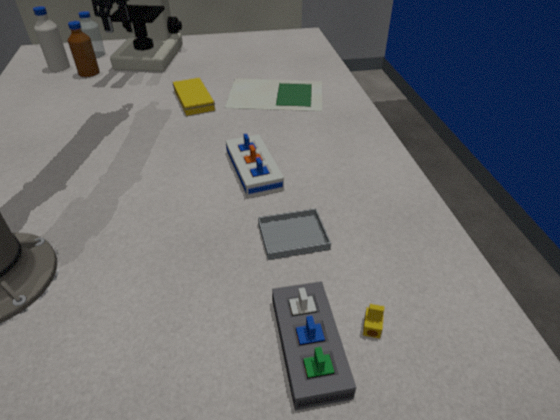

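Top view, candidates:
- Orange: only the kit tray's middle cube at (147,233).
- Blue: kit cubes at (118,237) and (177,229) stay. The stock tray's middle cube at (414,224) is the one to move.
- Yellow look-alike: (404,167), left alone.
- Dish: about (278,211).

```bash
cat > h.py <<'E'
import cv2,numpy as np
from station import get_obs,cams,job,bot
R={"orange":((5,130,90),(18,255,255)),"blue":((105,130,70),(125,255,255)),"green":((50,120,50),(80,255,255)),"yellow":((24,150,90),(34,255,255))}
def ray(p,u,z):
    K=np.array(p["K"]);E=np.array(p["extrinsics"])
    d=E[:3,:3]@np.linalg.inv(K)@np.array([u[0],u[1],1.]);return E[:3,3]+d*(z-E[2,3])/d[2]
def proj(p,X):
    E=np.linalg.inv(np.array(p["extrinsics"]));c=E[:3,:3]@np.array(X)+E[:3,3];c=np.array(p["K"])@c;return c[:2]/c[2]
def blobs(im,c,amin=60):
    h=cv2.cvtColor(im,cv2.COLOR_RGB2HSV);m=cv2.inRange(h,*map(np.array,R[c]))
    cs,_=cv2.findContours(m,cv2.RETR_EXTERNAL,cv2.CHAIN_APPROX_NONE)
    return [c for c in cs if cv2.contourArea(c)>amin]
E
python3 - <<'E'
from h import *
im=cams.read_camera("top");p=cams.camera_params("top")
for c in R:
    for k in blobs(im,c):
        r=cv2.minAreaRect(k);print(c,np.round(r[0]),np.round(r[1]),round(r[2]),ray(p,r[0],.038).round(4))
for u in((251,179),(304,179),(306,243),(252,245)):print("dish",ray(p,u,.02).round(4))
cv2.imwrite("pics/crop1.png",cv2.resize(np.hstack([im[190:270,90:210],im[190:270,355:475]]),None,fx=3.3,fy=3.3,interpolation=cv2.INTER_CUBIC)[:,:,::-1])
E
```

```text
orange [146. 234.] [21. 18.] 83 [0.5345 0.2574 0.038 ]
blue [118. 245.] [ 6. 15.] 90 [0.513  0.3089 0.038 ]
blue [116. 234.] [11. 18.] 90 [0.5348 0.3147 0.038 ]
blue [175. 225.] [10. 16.] 82 [0.5519 0.2028 0.038 ]
blue [414. 224.] [20. 17.] 90 [ 0.5579 -0.2508  0.038 ]
green [444. 224.] [20. 18.] 90 [ 0.5584 -0.3089  0.038 ]
yellow [404. 165.] [20. 17.] 23 [ 0.6723 -0.2352  0.038 ]
dish [0.6455 0.0615 0.02  ]
dish [ 0.6465 -0.0424  0.02  ]
dish [ 0.521  -0.0468  0.02  ]
dish [0.5163 0.0574 0.02  ]
```

View pics/crop1.png

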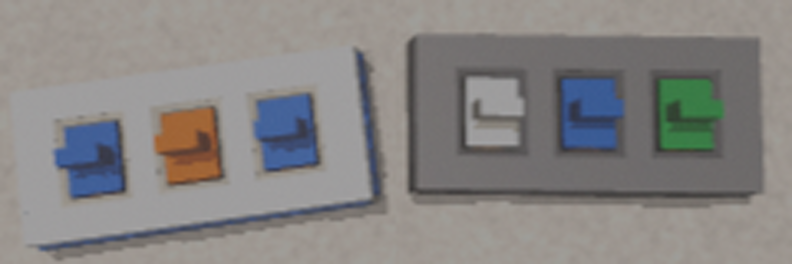

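The crop confirms it: orange is the kit tray's middle pocket, and the blue spare is the stock tray's middle pocket, between white and green.

arm_command --rows '[[[85,0.4,-0.5,0,-1],[85,0.5,-0.65,0,-1],[85,0.5,-0.65,0,-1],[85,0.5,-0.65,0,-1],[85,0.5,-0.65,0,-1],[85,0.5,-0.65,0,-1],[85,0.5,-0.65,0,-1],[85,0.5,-0.65,0,-1],[85,0.5,-0.65,0,-1],[85,0.6,-0.6,0,-1]]]'

```text
t: 1.4
eef_pos: [0.5311, 0.255, 0.2313]
tool_rot: [-0.0, 0.544, 0.839, -0.0]
contact_force: [1.3, 0.8, 1.0]
gripper_width: 0.999
grasp_force: 0.0
```

arm_command --rows '[[[60,0,0,-0.1,-1],[60,0,0,-0.1,-1],[60,0,0,-0.1,-1],[60,0,0,-0.1,-0.6],[60,0,0,0,0],[60,0,0,0,0],[60,0,0,0,0],[60,0,0,0,0],[60,0,0,0,0],[60,0,0,0,0]]]'

```text
t: 2.65
eef_pos: [0.5307, 0.2564, 0.2074]
tool_rot: [-0.0, 0.658, 0.753, 0.0]
contact_force: [0.8, -0.1, -0.1]
gripper_width: 0.706
grasp_force: 0.0
```

```bash
python3 - <<'E'
from h import *
o=get_obs();print(o["t"],o["eef_pos"],o["tool_rot"],o["contact_force"])
p=cams.camera_params("wrist");im=cams.read_camera("wrist");np.save("w1.npy",im)
print(p["K"],np.round(p["extrinsics"],4).tolist())
cv2.imwrite("pics/w1.png",im[:,:,::-1])
E
```

```text
2.65 [0.53069611 0.2563661  0.20735504] [-8.42846778e-06  6.58177251e-01  7.52863005e-01  4.53784213e-05] [ 0.78445195 -0.10730927 -0.12684894]
[[326.67414833   0.         282.99307406]
 [  0.         326.67414833 206.42103618]
 [  0.           0.           1.        ]] [[0.991, 0.1283, 0.0375, 0.5211], [0.1337, -0.9527, -0.273, 0.3255], [0.0007, 0.2756, -0.9613, 0.35], [0.0, 0.0, 0.0, 1.0]]
```

View pics/w1.png

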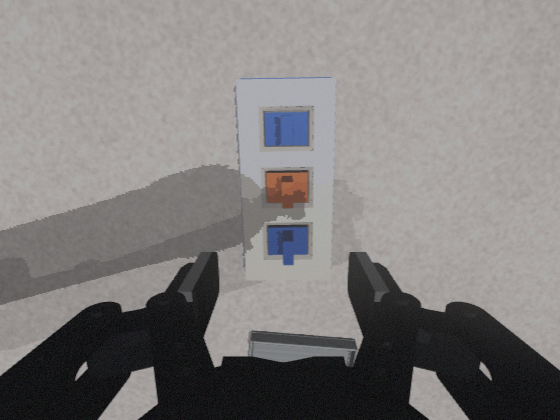

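The wrist view shows the orange plate centred at about (288,187), between the blue plates at (286,129) and (288,240). The tab points are at (288,205) and (288,262). Next I measure in the metric plane.

```bash
cat >> h.py <<'E'
R["orange"]=((0,120,50),(20,255,255));R["blue"]=((105,110,50),(128,255,255))
def plates(im,p,colors,yaw,z=.038,amin=300):
    "plate/blob extents in tray axes at height z -> left/right/top/bottom by percentiles"
    c,s=np.cos(yaw),np.sin(yaw);out=[]
    for col in colors:
        for k in blobs(im,col,amin):
            m=np.zeros(im.shape[:2],np.uint8);cv2.drawContours(m,[k],-1,255,-1)
            v,u=np.nonzero(m);X=np.array([ray(p,q,z) for q in zip(u,v)])
            a=X[:,0]*c+X[:,1]*s;b=-X[:,0]*s+X[:,1]*c
            ax=np.percentile(a,[2,98]);W=ax[1]-ax[0];g=ax+np.array([-1,1])*.02*W   # undo trimming
            sel=np.abs(a-g.mean())>.25*W                                          # off the tab
            bx=np.percentile(b[sel],[2,98]);B=bx[1]-bx[0];h=bx+np.array([-1,1])*.02*B
            ca,cb=g.mean(),h.mean()
            out.append((col,ca*c-cb*s,ca*s+cb*c,g[1]-g[0],h[1]-h[0],b.min()))
    return out
E
python3 - <<'E'
from h import *
im=np.load("w1.npy");p=cams.camera_params("wrist")
q=get_obs()["tool_rot"];print("tool y deg",np.degrees(2*np.arctan2(q[2],q[1]))-90)
r=plates(im,p,["orange","blue"],.13)
for x in r:print(x[0],np.round(x[1:],4))
P=np.array([[x[1],x[2]] for x in r]);P=P[P[:,1].argsort()];d=P[-1]-P[0];print("yaw",np.arctan2(-d[0],d[1]),np.linalg.norm(d))
g=[ray(p,u,.038)[:2].round(4) for u in((237,80),(335,78),(332,280),(246,280))];print(g)
for a,b in((0,3),(1,2)):
    d=g[a]-g[b];print(np.arctan2(-d[0],d[1]))
d=g[1]-g[0];print(np.arctan2(d[1],d[0]))
E
```

```text
tool y deg 7.682597243272539
orange [0.5343 0.2574 0.0385 0.0281 0.1663]
blue [0.5426 0.2015 0.0391 0.0288 0.1032]
blue [0.5262 0.3119 0.0394 0.0292 0.2269]
yaw 0.1468609839447446 0.11166600085627561
[array([0.4768, 0.348 ]), array([0.5633, 0.3614]), array([0.5957, 0.1633]), array([0.5052, 0.1512])]
0.1433195287514218
0.162118383659764
0.1536916280265036
```

arm_command --rows '[[[40,0.06,0.02,-0.3,0.16],[40,0,0,-0.5,0],[40,0,0,-0.5,0],[40,0,0,-0.5,0],[40,0,0,-0.4,0],[40,0,0,-0.2,0],[40,0,0,-0.2,0],[40,0,0,-0.1,0],[40,0,0,0,0],[40,0,0,0,0]]]' --newtons 30

```text
t: 3.95
eef_pos: [0.5347, 0.2578, 0.0459]
tool_rot: [0.0, 0.653, 0.757, 0.001]
contact_force: [0.5, -0.9, -0.6]
gripper_width: 0.471
grasp_force: 0.0
```

```bash
python3 - <<'E'
from h import *
p=cams.camera_params("wrist");im=cams.read_camera("wrist");print(get_obs()["eef_pos"])
cv2.imwrite("pics/w2.png",im[:,:,::-1])
E
```

```text
[0.53473031 0.25778082 0.04592862]
```

View pics/w2.png

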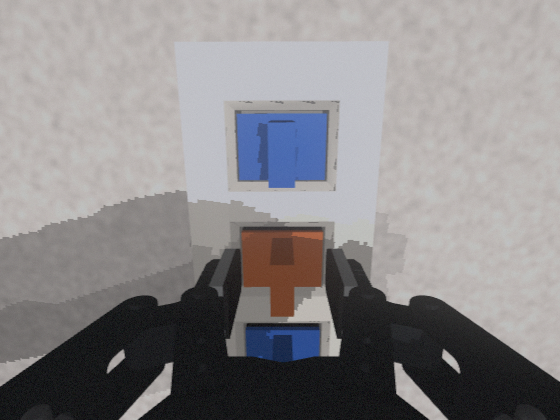

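The orange tab at (283,300) is centred between the fingers (about 230 and 337). I close on it and lift straight up.

arm_command --rows '[[[20,0,0,-0.04,0],[10,0,0,0,0],[5,0,0,0,0],[5,0,0,0,0],[5,0,0,0,0],[5,0,0,0,0],[5,0,0,0,0],[5,0,0,0,0],[5,0,0,0,0],[5,0,0,0,0]]]' --newtons 30

```text
t: 5.25
eef_pos: [0.5344, 0.2576, 0.043]
tool_rot: [0.0, 0.653, 0.757, 0.0]
contact_force: [0.6, 0.4, 3.0]
gripper_width: 0.109
grasp_force: 31.9
```

arm_command --rows '[[[5,0,0,0.05,0],[5,0,0,0.1,0],[5,0,0,0.15,0],[5,0,0,0.15,0],[5,0,0,0.15,0],[5,0,0,0.2,0],[5,0,0,0.2,0],[5,0,0,0.25,0],[5,0,0,0.25,0],[5,0,0,0.2,0]]]'

```text
t: 6.5
eef_pos: [0.5345, 0.2577, 0.1462]
tool_rot: [0.0, 0.653, 0.757, 0.0]
contact_force: [0.3, 0.8, 0.1]
gripper_width: 0.107
grasp_force: 31.5
```

```bash
python3 - <<'E'
from h import *
im=cams.read_camera("wrist");s=cams.read_camera("side");print(get_obs()["eef_pos"])
cv2.imwrite("pics/w3.png",np.hstack([im[100:],s[60:380,130:450]])[:,:,::-1][:, 160:])
E
```

```text
[0.53519531 0.25799254 0.14662719]
```

View pics/w3.png

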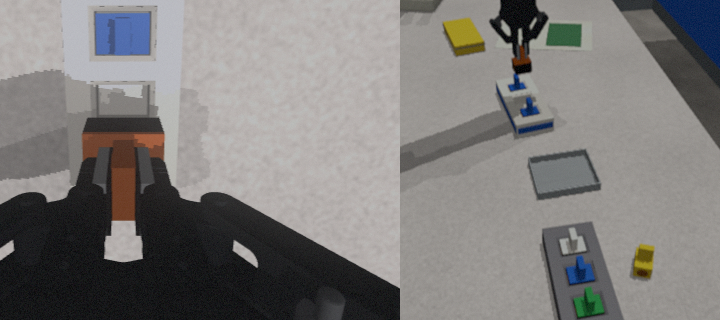

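The orange cube is held upright, clear of the tray, and the kit's middle pocket is empty. Next: the dish centre, about (0.582, 0.007).

arm_command --rows '[[[5,0.04,-0.2,0,0],[5,0.08,-0.4,0,0],[5,0.1,-0.6,0,0],[5,0.12,-0.7,0,0],[5,0.12,-0.7,0,0],[5,0.1,-0.6,0,0],[5,0.1,-0.5,0,0],[5,0.08,-0.3,0,0],[5,0.04,-0.18,0,0],[5,0,0,0,0]]]'

```text
t: 7.85
eef_pos: [0.5811, 0.0065, 0.1447]
tool_rot: [-0.0, 0.654, 0.757, -0.0]
contact_force: [0.5, -0.0, -1.4]
gripper_width: 0.107
grasp_force: 31.5
```

arm_command --rows '[[[5,0,0,-0.2,0],[5,0,0,-0.3,0],[5,0,0,-0.3,0],[5,0,0,-0.25,0],[5,0,0,-0.2,0],[5,0,0,-0.15,0],[5,0,0,-0.1,0],[5,0,0,-0.08,0],[5,0,0,0,0],[5,0,0,0,0]]]'

```text
t: 9.1
eef_pos: [0.5814, 0.0068, 0.0505]
tool_rot: [0.0, 0.653, 0.757, 0.0]
contact_force: [-0.4, -0.1, -0.2]
gripper_width: 0.108
grasp_force: 31.5
```

```bash
python3 - <<'E'
from h import *
s=cams.read_camera("side");t=cams.read_camera("top");o=get_obs();print(o["eef_pos"],o["contact_force"])
cv2.imwrite("pics/s4.png",cv2.resize(np.hstack([s[160:280,220:360],t[150:270,220:360]]),None,fx=2.8,fy=2.8)[:,:,::-1])
E
```

```text
[0.58137087 0.00681546 0.05046287] [ 0.44624361  0.0259889  -0.88030695]
```

View pics/s4.png

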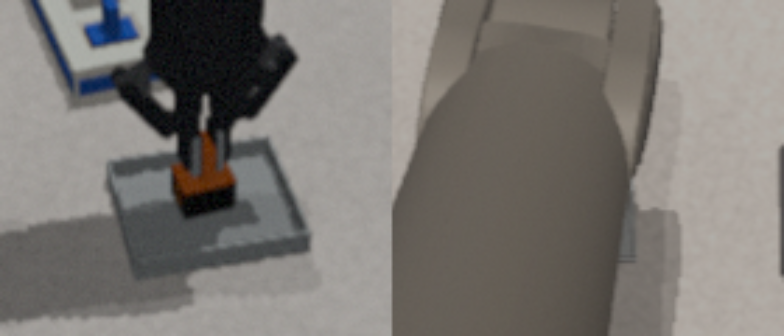

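The cube hangs upright inside the dish walls. I lower it the last 12 mm slowly.

arm_command --rows '[[[5,0,0,-0.05,0],[5,0,0,-0.05,0],[5,0,0,-0.03,0],[5,0,0,-0.02,0],[5,0,0,-0.02,0],[5,0,0,-0.01,0],[5,0,0,-0.01,0],[5,0,0,-0.01,0],[5,0,0,0,0],[5,0,0,0,0]]]'

```text
t: 10.45
eef_pos: [0.5811, 0.0068, 0.0381]
tool_rot: [-0.0, 0.653, 0.757, 0.0]
contact_force: [-0.0, 0.2, -0.6]
gripper_width: 0.112
grasp_force: 31.5
```

arm_command --rows '[[[5,0,0,-0.01,0],[5,0,0,-0.01,0],[5,0,0,0,0],[5,0,0,0,0],[5,0,0,0,0],[5,0,0,0,0],[5,0,0,0,0],[5,0,0,0,0],[5,0,0,0,0],[5,0,0,0,0]]]'

```text
t: 11.7
eef_pos: [0.5812, 0.0068, 0.038]
tool_rot: [-0.0, 0.653, 0.757, 0.0]
contact_force: [-2.9, 0.0, 10.3]
gripper_width: 0.108
grasp_force: 33.1
```

Touchdown at about 10 N. I release and rise.

arm_command --rows '[[[5,0,0,0.01,0],[12,0,0,0,0],[20,0,0,0,0],[40,0,0,0,0],[40,0,0,0,0],[40,0,0,0,0],[40,0,0,0.1,0],[40,0,0,0.3,0],[40,0,0,0.6,0],[40,0,0,0.6,0]]]'

```text
t: 12.95
eef_pos: [0.5812, 0.0066, 0.1357]
tool_rot: [0.0, 0.653, 0.757, 0.0]
contact_force: [-0.3, 0.2, 0.5]
gripper_width: 0.468
grasp_force: 0.0
```

arm_command --rows '[[[40,0,0,0.6,-0.2],[40,0,-0.3,0.6,-0.2],[40,0,-0.6,0,-0.2],[40,0,-0.7,0,-0.2],[40,0,-0.7,0,-0.2],[40,0,-0.7,0,-0.2],[40,0,-0.6,0,-0.2],[40,-0.1,-0.4,0,-0.2],[40,-0.2,-0.2,0,-0.2],[40,-0.1,-0.1,0,-0.2]]]'

```text
t: 14.2
eef_pos: [0.556, -0.2511, 0.2057]
tool_rot: [-0.0, 0.712, 0.702, 0.0]
contact_force: [-0.3, 0.7, 0.0]
gripper_width: 0.47
grasp_force: 0.0
```

```bash
python3 - <<'E'
from h import *
o=get_obs();p=cams.camera_params("wrist");im=cams.read_camera("wrist");s=cams.read_camera("side")
q=o["tool_rot"];print(o["t"],o["eef_pos"],"tool y deg",np.degrees(2*np.arctan2(q[2],q[1]))-90)
r=plates(im,p,["blue","green"],0)
for x in r:print(x[0],np.round(x[1:],4))
cv2.imwrite("pics/w5.png",np.hstack([im[:,180:],s[60:,150:470].copy() if 0 else np.vstack([s[60:400,150:470],np.zeros((80,320,3),np.uint8)])])[:,:,::-1])
E
```

```text
14.2 [ 0.55598124 -0.25110665  0.2056557 ] tool y deg -0.8290469195414971
blue [ 0.3861 -0.515   0.0603  0.0431 -0.5359]
blue [ 0.558  -0.2492  0.04    0.0295 -0.2698]
```

View pics/w5.png

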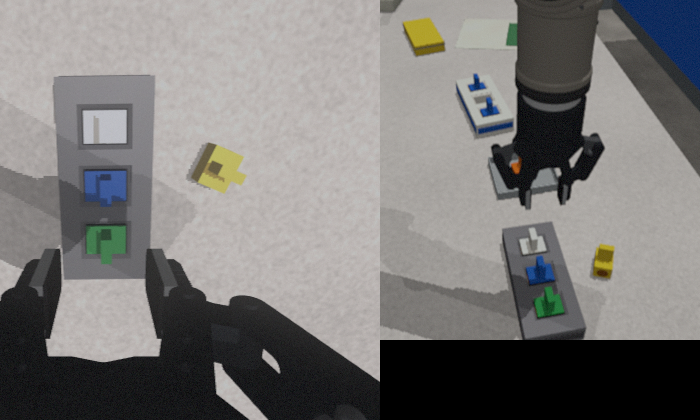

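The spare blue's plate is at (105,187) in the wrist crop, between white (105,127) and green (106,241). The yellow look-alike is off to the side, and the kit tray's middle pocket shows empty.

arm_command --rows '[[[40,0.03,0.03,-0.3,0.1],[40,0,0,-0.5,0],[40,0,0,-0.5,0],[40,0,0,-0.5,0],[40,0,0,-0.4,0],[40,0,0,-0.2,0],[40,0,0,-0.2,0],[40,0,0,-0.1,0],[40,0,0,0,0],[40,0,0,0,0]]]'

```text
t: 15.55
eef_pos: [0.5593, -0.2497, 0.0441]
tool_rot: [0.001, 0.709, 0.705, 0.0]
contact_force: [0.1, 0.3, 0.5]
gripper_width: 0.47
grasp_force: 0.0
```

arm_command --rows '[[[20,0,0,0,0],[10,0,0,0,0],[5,0,0,0,0],[5,0,0,0,0],[5,0,0,0,0],[5,0,0,0,0],[5,0,0,0,0],[5,0,0,0,0],[5,0,0,0,0],[5,0,0,0,0]]]' --newtons 30

```text
t: 16.8
eef_pos: [0.5591, -0.2496, 0.0439]
tool_rot: [0.0, 0.709, 0.705, 0.0]
contact_force: [-0.5, 1.1, 5.1]
gripper_width: 0.109
grasp_force: 31.5
```

arm_command --rows '[[[5,0,0,0.05,0],[5,0,0,0.1,0],[5,0,0,0.15,0],[5,0,0,0.15,0],[5,0,0,0.15,0],[5,0,0,0.2,0],[5,0,0,0.25,0],[5,0,0,0.3,0],[5,0,0,0.3,0],[5,0,0,0.25,0]]]'

```text
t: 18.05
eef_pos: [0.5591, -0.2495, 0.1591]
tool_rot: [0.0, 0.709, 0.705, 0.0]
contact_force: [0.3, 0.3, -0.5]
gripper_width: 0.107
grasp_force: 30.6
```

arm_command --rows '[[[5,0,0.3,0.2,0.1],[5,0,0.6,0.2,0.2],[5,0,0.8,0.2,0.2],[5,0,0.95,0.07,0.2],[5,0,0.95,0,0.2],[5,0,0.95,0,0.2],[5,-0.1,0.95,0,0.2],[5,-0.1,0.8,0,0.2],[5,-0.1,0.7,0,0.2],[5,-0.1,0.5,0,0.2]]]'

```text
t: 19.3
eef_pos: [0.5332, 0.2042, 0.1978]
tool_rot: [-0.001, 0.652, 0.758, -0.0]
contact_force: [0.5, 0.7, -1.5]
gripper_width: 0.113
grasp_force: 30.6
```

arm_command --rows '[[[5,0,0,0,0],[5,0,0,0,0],[5,0,0,0,0],[5,0,0,0,0],[5,0,0,0,0],[5,0,0,0,0],[5,0,0,0,0],[5,0,0,0,0],[5,0,0,0,0],[5,0,0,0,0]]]'

```text
t: 20.55
eef_pos: [0.5349, 0.2006, 0.1977]
tool_rot: [0.0, 0.653, 0.757, 0.0]
contact_force: [0.5, -0.1, -1.5]
gripper_width: 0.113
grasp_force: 30.6
```

```bash
python3 - <<'E'
from h import *
o=get_obs();p=cams.camera_params("wrist");im=cams.read_camera("wrist");np.save("w6.npy",im)
import pickle;pickle.dump(p,open("p6.pkl","wb"))
q=o["tool_rot"];print(o["t"],o["eef_pos"],"tool y deg",np.degrees(2*np.arctan2(q[2],q[1]))-90)
for x in plates(im,p,["blue"],.147):print(x[0],np.round(x[1:],4))
zc=o["eef_pos"][2]-.006
print([proj(p,[.5344+a,.257+b,.038]).round() for a in(-.025,.025) for b in(-.02,.02)])
cv2.imwrite("pics/w6.png",cv2.resize(im[0:300,180:400],None,fx=2,fy=2,interpolation=cv2.INTER_NEAREST)[:,:,::-1])
E
```

```text
20.55 [0.53489092 0.20063722 0.19770322] tool y deg 8.418292312348086
blue [ 0.5426  0.1463  0.0784  0.0289 -0.017 ]
blue [0.5428 0.2014 0.0385 0.0293 0.0996]
blue [0.5261 0.3118 0.039  0.0295 0.2172]
[array([261., 147.]), array([267., 102.]), array([315., 155.]), array([323., 110.])]
```

View pics/w6.png

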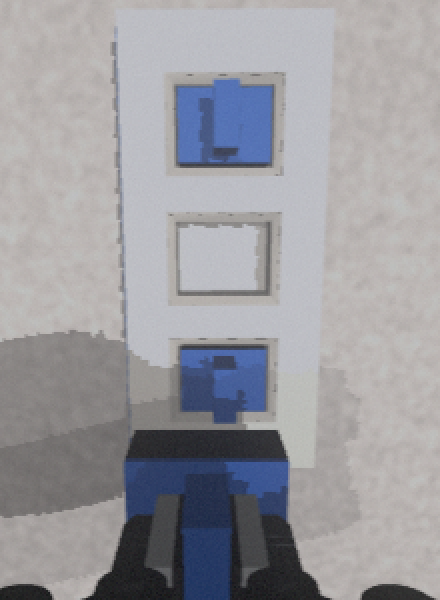

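The empty middle pocket's mouth spans crop (168..282, 212..304). The held cube's top front edge runs from (127,460) to (288,460), level.

```bash
python3 - <<'E'
from h import *
import pickle;p=pickle.load(open("p6.pkl","rb"))
f=lambda L,z:[ray(p,(a/2+180-.25,b/2-.25),z) for a,b in L]
print("pocket",np.mean(f([(168,212),(282,212),(280,304),(168,304)],.038),0))
print("nbr hi",np.mean(f([(167,73),(285,73),(283,175),(168,175)],.038),0))
t=np.array([.5349,.2006,.1977]);y=.147;ex=np.array([np.cos(y),np.sin(y),0]);ey=np.array([-np.sin(y),np.cos(y),0])
for w in f([(125,460),(288,460)],t[2]-.006):print("edge rel tcp x,y",(w-t)@ex,(w-t)@ey)
E
```

```text
pocket [0.53470527 0.25677484 0.038     ]
nbr hi [0.52666269 0.31191379 0.038     ]
edge rel tcp x,y -0.019862896867778975 0.015513458291197144
edge rel tcp x,y 0.019512433705615145 0.015499351402235994
```

arm_command --rows '[[[5,0,0.2,0,0],[5,0,0.4,0,0],[5,0,0.33,-0.1,0],[5,0,0,-0.4,0],[5,0,0,-0.5,0],[5,0,0,-0.4,0],[5,0,0,-0.3,0],[5,0,0,-0.18,0],[5,0,0,0,0],[5,0,0,0,0]]]'

```text
t: 21.85
eef_pos: [0.5355, 0.2567, 0.0857]
tool_rot: [0.0, 0.653, 0.757, 0.001]
contact_force: [0.7, 0.4, -0.3]
gripper_width: 0.106
grasp_force: 30.7
```

```bash
python3 - <<'E'
from h import *
o=get_obs();p=cams.camera_params("wrist");im=cams.read_camera("wrist");s=cams.read_camera("side")
print(o["eef_pos"],o["contact_force"])
cv2.imwrite("pics/w7.png",np.hstack([cv2.resize(im[130:330,190:390],None,fx=2,fy=2),cv2.resize(s[110:210,205:305],None,fx=4,fy=4)])[:,:,::-1])
E
```

```text
[0.5355088  0.25667153 0.08566725] [ 0.65545273  0.36898185 -0.26193174]
```

View pics/w7.png

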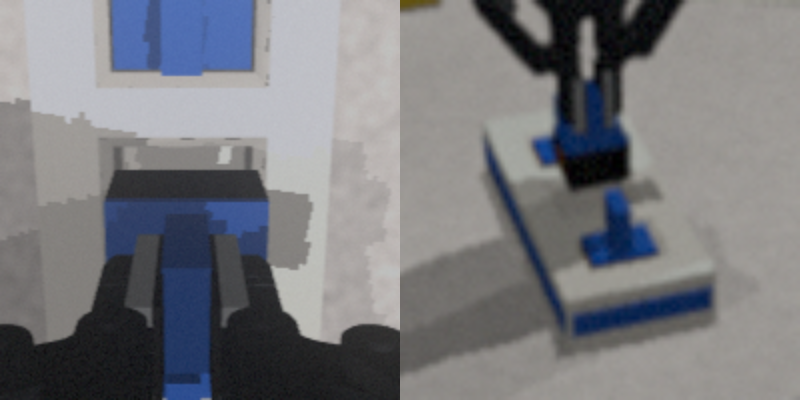

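The cube hangs about 0.8 mm to +x of the mouth: cube centre at column 187, mouth at 183.5. I correct that and lower slowly.

arm_command --rows '[[[5,-0.013,-0.005,0,0],[5,0,0,-0.05,0],[5,0,0,-0.05,0],[5,0,0,-0.05,0],[5,0,0,-0.04,0],[5,0,0,-0.04,0],[5,0,0,-0.04,0],[5,0,0,-0.04,0],[5,0,0,-0.04,0],[5,0,0,0,0]]]'

```text
t: 23.2
eef_pos: [0.534, 0.256, 0.0637]
tool_rot: [-0.0, 0.653, 0.757, -0.0]
contact_force: [-0.1, 0.1, -0.4]
gripper_width: 0.108
grasp_force: 30.7
```

It is 10 mm into the pocket with no contact force.

arm_command --rows '[[[5,0,0,-0.04,0],[5,0,0,-0.04,0],[5,0,0,-0.04,0],[5,0,0,-0.04,0],[5,0,0,-0.04,0],[5,0,0,-0.04,0],[5,0,0,-0.03,0],[5,0,0,-0.03,0],[5,0,0,0,0],[5,0,0,0,0]]]'

```text
t: 24.45
eef_pos: [0.5341, 0.2561, 0.046]
tool_rot: [0.0, 0.653, 0.757, 0.0]
contact_force: [-0.1, 0.1, -0.2]
gripper_width: 0.108
grasp_force: 30.7
```

arm_command --rows '[[[5,0,0,-0.01,0],[5,0,0,-0.01,0],[5,0,0,-0.01,0],[5,0,0,0,0],[5,0,0,0,0],[5,0,0,0,0],[5,0,0,0,0],[5,0,0,0,0],[5,0,0,0,0],[5,0,0,0,0]]]'

```text
t: 25.7
eef_pos: [0.5341, 0.2561, 0.0441]
tool_rot: [-0.0, 0.653, 0.757, 0.0]
contact_force: [-0.1, 1.1, -0.8]
gripper_width: 0.112
grasp_force: 30.7
```

arm_command --rows '[[[5,0,0,-0.01,0],[5,0,0,0,0],[5,0,0,0,0],[5,0,0,0,0],[5,0,0,0,0],[5,0,0,0,0],[5,0,0,0,0],[5,0,0,0,0],[5,0,0,0,0],[5,0,0,0,0]]]'

```text
t: 26.95
eef_pos: [0.5342, 0.2561, 0.0439]
tool_rot: [-0.0, 0.653, 0.757, 0.0]
contact_force: [-2.7, -0.8, 5.5]
gripper_width: 0.106
grasp_force: 31.4
```

The cube touches the floor at TCP z = 0.0439, the same height as in the stock pocket (0.0439), so it is seated. I release, rise, and back away to check.

arm_command --rows '[[[5,0,0,0,0],[12,0,0,0,0],[20,0,0,0,0],[40,0,0,0,0],[40,0,0,0,0],[40,0,0,0,0],[40,0,0,0.1,0],[40,0,0,0.3,0],[40,0,0,0.6,0],[40,0,0,0.6,0]]]'

```text
t: 28.2
eef_pos: [0.5343, 0.256, 0.1418]
tool_rot: [0.0, 0.653, 0.757, 0.0]
contact_force: [-0.1, 0.4, 0.0]
gripper_width: 0.468
grasp_force: 0.0
```

arm_command --rows '[[[40,0,0,0.6,0],[40,0,0.2,0.6,0],[40,-0.3,0.5,0.2,0],[40,-0.4,0.7,0,0],[40,-0.5,0.8,0,0],[40,-0.5,0.8,0,0],[40,-0.5,0.8,0,0],[40,-0.4,0.7,0,0],[40,-0.2,0.5,0,0],[40,0,0,0,0]]]'

```text
t: 29.45
eef_pos: [0.3635, 0.5591, 0.2245]
tool_rot: [-0.001, 0.651, 0.759, 0.001]
contact_force: [-0.3, -0.7, 0.3]
gripper_width: 0.473
grasp_force: 0.0
```

```bash
python3 - <<'E'
from h import *
s=cams.read_camera("side");t=cams.read_camera("top");o=get_obs();print(o["t"],o["eef_pos"])
cv2.imwrite("pics/end.png",np.hstack([cv2.resize(s[120:270,215:345],None,fx=2.8,fy=2.8),cv2.resize(t[150:270,90:215],None,fx=3.36,fy=3.5)[:420]])[:,:,::-1])
p=cams.camera_params("top")
for c in("orange","blue"):
    for k in blobs(t,c):
        r=cv2.minAreaRect(k);print(c,np.round(r[0]),np.round(r[1]),ray(p,r[0],.038).round(4))
E
```

```text
29.55 [0.36657572 0.55556213 0.224407  ]
orange [279. 211.] [20. 15.] [0.5802 0.0048 0.038 ]
blue [148. 240.] [ 8. 15.] [0.523  0.2531 0.038 ]
blue [177. 235.] [ 9. 16.] [0.5323 0.1983 0.038 ]
blue [117. 238.] [21. 19.] [0.5263 0.3132 0.038 ]
blue [146. 229.] [11. 18.] [0.5431 0.2588 0.038 ]
blue [175. 225.] [11. 17.] [0.5518 0.2027 0.038 ]
```

View pics/end.png

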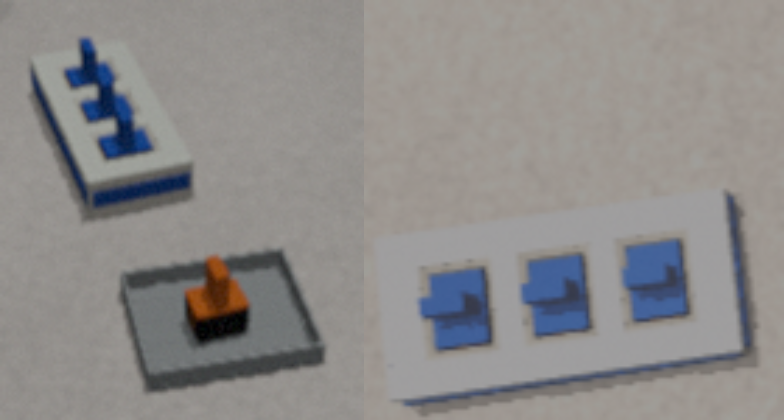

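The orange cube stands upright in the dish, and three blue cubes sit flush in the kit tray.

```bash
python3 -c "
from station import job
print(job.hand_in())"
```

```text
the job is handed in; nothing more can be done
None
```

The orange cube stands upright in the steel dish, the stock tray's blue cube is seated flush in the kit tray's middle pocket, and the job was handed in at about 29.6 s of the 64 s allowed.

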